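# Rock the tilt gauge on the lopsided test stud and hold it on its mark

### The job

Pick up the pendulum angle gauge by its black grip and set the middle of its sole gently on the rounded crest of the lopsided stud (not the flat-topped one), with the length of the sole across the crest. Rock the gauge on the crest until its swinging pointer settles on the set mark, and hold it there, still gripped and lightly pressed on the stud: finish while holding, do not put it down or let go. Leave the other things on the bench alone.

Things in the scene. Friction and masses are not known exactly. Their poses are not given: they have to be found in the camera images.
- gauge: pendulum angle gauge, loose, 0.3 to 0.45 kg, upright at the start. Origin: centre of the flat underside of its aluminium sole, 40 (x) x 120 (y) x 8 mm; x = normal of its dial, z up. Uprights at y = +-55 mm, top bar 116 mm long up to z = 122 mm, a black grip on top (164 mm tall in all). White back plate on the -x side; pointer and mark are seen from +x
- gauge_grip (a point): middle of the gauge's black square grip (22 x 22 mm, 42 mm tall, from 122 to 164 mm above the underside), on the gauge's z axis, 144 mm above the underside: pinch it here, across the gauge's x or y
- pointer (a joint): angle (rad) of the gauge's weighted black pointer, hanging freely from a pivot on the gauge's z axis 100 mm above the underside; limits +-0.6. 0 = along the gauge's -z; positive = tip towards the gauge's +y. It settles plumb in about 1 s: with the gauge turned by a about its own +x from upright, it reads -a
- mark (a joint): angle (rad) of the set mark about the same pivot, same sense as pointer; stiff, set at 0.12 to 0.34 (gauge's +y side). The mark is a small dark tooth, 4.4 mm wide, standing up from the bottom of the dial just outside the path of the pointer's tip
- pointer_tip (a point): tip of the pointer, 74 mm from its pivot
- mark_tip (a point): inner end of the mark's tooth, 74 mm from the pivot; the pointer is on the mark when the two tips coincide
- stud_block: fixed steel block 90 x 90 x 20 mm with a lopsided stud on it. Origin under the centre. The stud's head is a rounded crest (8 mm radius) 30 mm long along the block's x axis, with a shoulder that falls away at 34 degrees on its +y side only; the shoulder stays clear of a sole tilted up to 0.5 rad
- crest (a point): highest point of the lopsided stud: the middle of its crest line, 60 mm above the table, straight above the block's origin
- plain_block: fixed look-alike block 90 x 90 x 20 mm with a round, flat-topped stud, 32 mm across and 50 mm tall; not used. The two blocks may stand either way round
- coil: leave alone: small wound coil, round, 36 mm across, 30 tall, standing between the gauge and the blocks
- jar: leave alone: grey jar with white lid, 56 mm across, 75 tall, beyond the gauge
- board_a: leave alone: green circuit board 80 x 110 mm with parts on it, up to about 22 mm tall, beyond the blocks
- board_b: leave alone: green circuit board 70 x 100 mm with parts on it, up to about 22 mm tall, beyond the blocks on the left
- parts_tray: leave alone: white open tray 75 x 110 x 35 mm, beyond the gauge on the right
- driver: leave alone: screwdriver with black handle, 170 mm long, lying on the right, handle towards the robot
- tweezers: leave alone: steel tweezers 120 mm long, lying flat on the left
There are look-alikes about, which are no part of the job. Leave any pink or red look-alike of the gauge alone. Leave any orange look-alike of the stud_block alone.

How it is judged:
By the outcome, as a careful person would: the job done as asked, in the order asked, and still so for the second after the job is handed in, while the arm keeps its last pose, push and grip.
It also fails if it takes over 48 s, if anything falls off the work surface, if the arm or the gripper's body presses on something with over 40 N, if the wrist force passes 120 N, or if a joint passes its speed limit or range.

### The arm

A 6-joint arm with a two-finger parallel gripper is mounted at the origin on the work surface. World frame = base frame: x ahead of the robot, y to its left, z up, the work surface at z = 0. Lengths are in mm, angles in rad, forces in N, time in s.
With the tool pointing down it reaches from about 325 to 850 mm from the base axis. Payload 15.5 kg.
Tool frame: the origin (TCP) lies on the centre line of the jaws, within the pads' length; the fingertips stand 8 mm ahead of it and the grasp point (between the pads) lies 11 mm behind it; z points along the fingers, y is the direction in which the jaws open and shut (so a half turn about z gives the same grasp; the last joint's range is limited). The gripper opens to 91 mm and grips with 3 to 60 N. Pads are 32 mm wide; open, the fingers measure 118 mm over their backs; the gripper's body (76 mm by 178 mm) begins 60 mm behind the grasp point.
Start: joints at [-1.27, 0.494, 1.345, -0, 1.302, -0.096], TCP at [240.968, -576.681, 221.915] pointing down, gripper open.
Joint ranges: [-2.91, 2.91], [-0.82, 2.16], [0.22, 2.67], [-1.22, 4.37], [0.12, 2.79], [-3.08, 3.08]. Speed limits (rad/s): [1.89, 1.89, 2.57, 3.01, 3.01, 3.01].

### API

Orientations are given as a 3x3 rotation matrix whose columns are the frame's x, y, z axes.
In Python, from rig import ctrl gives the robot as it stands.
- The arm moves only by the tool arm_command, never from a script. Its argument "moves" is a list of rows, each an object with "grip": the opening, from 0 (shut) to 1 (fully open); "travel": the shift along the tool's x, y, z in m, a list of three; "yaw": the turn about the tool's z in degrees. A call has 1 to 5 rows; each row shifts and turns the commanded pose from where the row before left it, along the tool's axes as they then stand; what a row does not reach is not made up. A row lasts 1/8 s, in which the tool goes at most 62.5 mm and 10.7 degrees, less where a joint would pass 70% of its speed; a pose out of reach is approached as far as the arm can. A call with a gripper value outside its range is refused whole. The fingers move at their own pace and stop on an object; "grip_force" is the grip in N (left out, the last holds). Time passes only in rows, so rows that do not move let the fingers close. It gives the time, the measured TCP pose, the force and the opening at its end, in the units of the state.
- ctrl.state(): the state, without advancing time (a new reading comes with each control period).
- ctrl.get_image(name): name is "scene" or "top" or "wrist"; returns the picture (480x640x3 uint8, blue, green, red); there is no depth.
- ctrl.get_calibration(name): a dict with "fx", "fy", "cx", "cy" (pixels), "xyz" and "rotation" of the camera in the world; the wrist camera has in their place "mount" (4x4, takes a point from camera to tool coordinates, whose origin is the TCP and whose axes are the flange's). Camera axes: x right, y up, looking along -z (the intrinsics and any distortion apply to the point x, -y, -z); pixel columns grow to the right and rows downward; lengths in mm; the calibration is good to about 2 mm. A picture is of the moment at which its call begins: read the wrist's pose just before it. get_calibration takes no time and is no camera call.
- ctrl.close_job(): hands the job in, once; it reports no verdict.
Trained networks look in the newest picture that a camera, given by its name, has taken for a name from the list of things; names that differ only in an ending like _2 or _b are one class to them, and where a whole thing is asked for, a point or a joint stands for the part that bears it (a point fixed in the world has none). Each returns a list of dicts, best first, with "conf" (0 to 1); they miss things now and then, are a little off and sometimes report something else, mostly with a low value. They report only what shows in the picture. A call takes as long as a camera call. They do not tell look-alikes from the thing itself.
- ctrl.look_for(camera, target): "point" ([x, y, z] in mm, in world coordinates, good to about 4 mm: the middle of the surface that is visible of it).
- ctrl.landmark_of(camera, target): "point" ([x, y, z] in mm, in world coordinates, good to about 4 mm: a listed point, or the origin of a listed thing).
The state is a dict: "t": time; "q": joint angles; "qd": joint speeds; "joint_torque": joint torques, N m; "tcp_pos": TCP position; "tcp_rot": TCP orientation; "contact_force": force on the tool from outside, world axes, zero at the start; "ft_torque": the same for the moment, N m; "finger_gap": finger opening in mm.
Only numpy, scipy, OpenCV 4.12 (cv2) and the standard library are available. Lean on these libraries where they do the work, as an engineer would, in place of code of your own. Each camera call takes 0.05 s, during which the arm holds its last target.

## Working session

There is one attempt and no reset: what is moved stays moved. The work goes in short steps, Python scripts to look and compute and a tool call to move; the robot and the scene stay as the last step left them, time stands still between calls to the robot, and variables do not carry over. Pictures are saved under pics/ and viewed, and the job is handed in when it is done.

Besides the shell and the picture viewer there is one more tool, called after "Request:" as name(argument=value, ...), one argument or row to a line, values as JSON. arm_command: Moves the arm, as the interface text tells. Its arguments: {"type":"object","properties":{"moves":{"type":"array"},"grip_force":{"type":"number"}},"required":["moves"]}

```bash
ls; mkdir -p pics; python3 - <<'E'
from rig import ctrl
import cv2
s=ctrl.state();print(s)
for n in("scene","top","wrist"):
    print(n,ctrl.get_calibration(n))
    cv2.imwrite(f"pics/a_{n}.png",ctrl.get_image(n))
for n in("scene","top"):
    for t in("gauge","gauge_grip","stud_block","crest","plain_block","mark_tip","pointer_tip","coil"):
        print(n,t,[(round(d['conf'],2),[round(float(v)) for v in d['point']]) for d in ctrl.landmark_of(n,t)])
print(ctrl.state()['t'])
E
```

```text
pics
{'t': 0.0, 'q': array([-1.27051385e+00,  4.94180341e-01,  1.34612660e+00,  2.16994362e-05,
        1.30249115e+00, -9.54870261e-02]), 'qd': array([ 0.00037432,  0.00163036, -0.00234682,  0.00087864,  0.00044512,
       -0.00091242]), 'joint_torque': array([ 1.89471917e-03, -8.78822136e+01, -3.81853473e+01,  7.09023722e-02,
        5.30852191e-02, -1.15537728e-04]), 'tcp_pos': array([ 240.85764229, -576.33028142,  221.34155929]), 'tcp_rot': array([[ 9.22702424e-01,  3.85512805e-01, -3.36569084e-04],
       [ 3.85512928e-01, -9.22701708e-01,  1.15768489e-03],
       [ 1.35749483e-04, -1.19795039e-03, -9.99999273e-01]]), 'contact_force': array([-0.26949438, -0.53674925, -0.35829832]), 'ft_torque': array([-0.01007923, -0.03597465,  0.02350639]), 'finger_gap': 91.14130254844795}
scene {'fx': 614.5743952574757, 'fy': 614.5743952574757, 'cx': 324.9378160285866, 'cy': 226.4806896196658, 'xyz': array([1412.55537013,    6.30335087,  927.07444618]), 'rotation': array([[-0.02233208, -0.66880314,  0.74310406],
       [ 0.99957378, -0.02891621,  0.00401466],
       [ 0.01880274,  0.74287699, 
[... 1091 characters left out ...]
 59])]
scene plain_block [(0.58, [471, 81, -2])]
scene mark_tip []
scene pointer_tip [(0.4, [326, -314, 24]), (0.39, [473, -218, 20]), (0.28, [461, -84, -8])]
scene coil [(0.77, [459, -82, -5]), (0.47, [702, -296, -3])]
top gauge [(0.81, [474, -215, -4]), (0.7, [323, -140, 0]), (0.69, [328, -311, 0])]
top gauge_grip [(0.77, [323, -318, 143]), (0.76, [321, -140, 148]), (0.75, [469, -218, 143]), (0.59, [462, 80, 1]), (0.52, [706, 275, 0])]
top stud_block [(0.89, [342, 254, 0]), (0.65, [504, 221, -5])]
top crest [(0.71, [339, 252, 62]), (0.68, [504, 223, 59])]
top plain_block [(0.77, [466, 84, -2]), (0.69, [499, 223, 60])]
top mark_tip []
top pointer_tip []
top coil [(0.57, [467, -81, 2])]
0.95
```

View pics/a_scene.png

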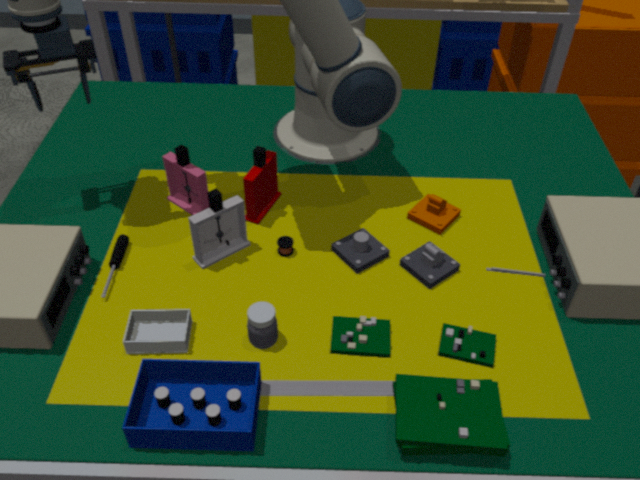

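View pics/a_top.png

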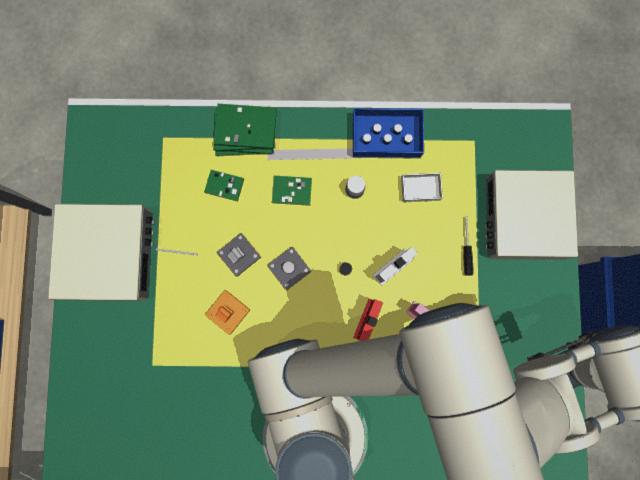

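View pics/a_wrist.png

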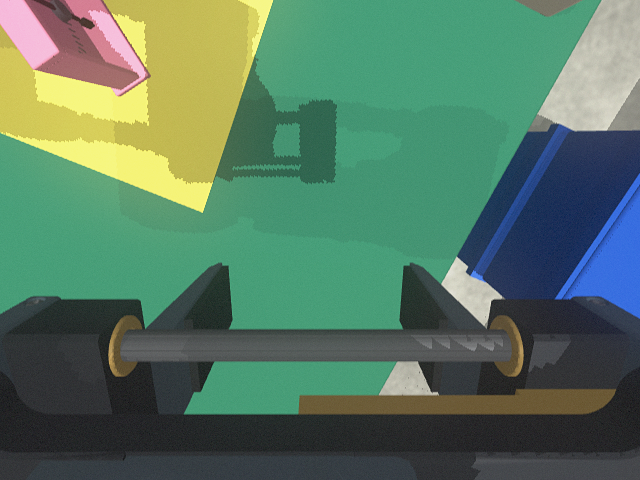

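The white gauge is at about (218,235) in the scene image. The grey crested stud is at (430,262) and the flat-topped stud at (360,245). The pink, red and orange items are decoys. I'll zoom in next.

```bash
python3 - <<'E'
from rig import ctrl
import cv2,numpy as np
a=np.mean([ctrl.get_image("scene").astype(float) for _ in range(8)],0).clip(0,255).astype(np.uint8)
b=np.mean([ctrl.get_image("top").astype(float) for _ in range(4)],0).clip(0,255).astype(np.uint8)
cv2.imwrite("pics/sc_avg.png",a);cv2.imwrite("pics/top_avg.png",b)
g=cv2.resize(a[185:270,180:260],None,fx=7,fy=7,interpolation=cv2.INTER_CUBIC);cv2.imwrite("pics/z_g.png",g)
s1=cv2.resize(a[235:290,395:465],None,fx=7,fy=7,interpolation=cv2.INTER_CUBIC)
s2=cv2.resize(b[228:280,210:276],None,fx=7,fy=7,interpolation=cv2.INTER_CUBIC)
h=max(s1.shape[0],s2.shape[0])
s1=cv2.copyMakeBorder(s1,0,h-s1.shape[0],0,5,0);s2=cv2.copyMakeBorder(s2,0,h-s2.shape[0],0,0,0)
o=np.hstack([s1,s2]);o=cv2.resize(o,None,fx=.8,fy=.8);cv2.imwrite("pics/z_s.png",o);print(o.shape,g.shape)
E
```

```text
(308, 766, 3) (595, 560, 3)
```

View pics/z_g.png

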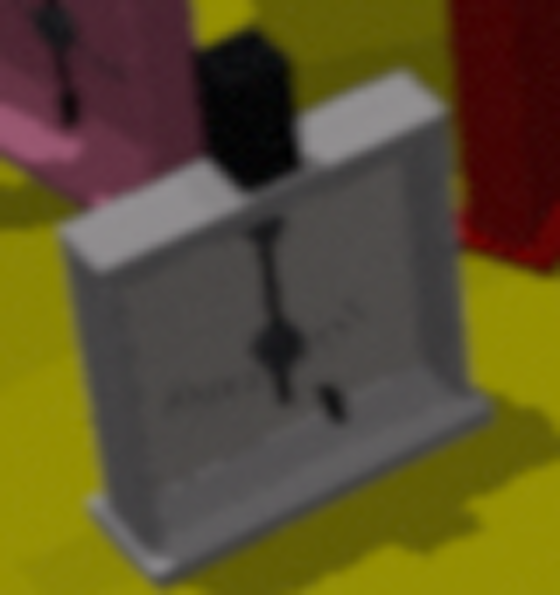

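View pics/z_s.png

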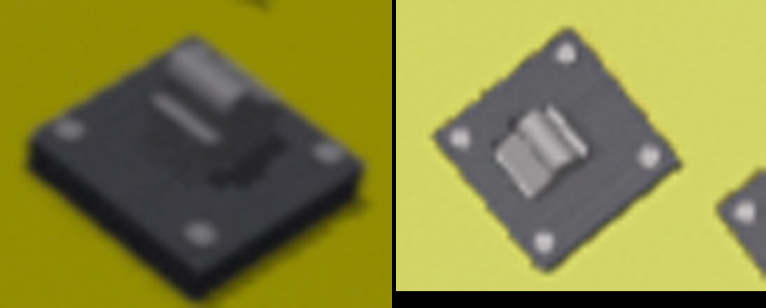

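```bash
cat > h.py <<'E'
from rig import ctrl
import cv2,numpy as np
def cal(n): return ctrl.get_calibration(n)
def proj(c,P):
    p=(np.atleast_2d(P)-c['xyz'])@c['rotation']
    return np.c_[c['cx']+c['fx']*p[:,0]/-p[:,2], c['cy']-c['fy']*p[:,1]/-p[:,2]]
def back(c,uv,z):
    uv=np.atleast_2d(uv).astype(float)
    d=np.c_[(uv[:,0]-c['cx'])/c['fx'],-(uv[:,1]-c['cy'])/c['fy'],-np.ones(len(uv))]@c['rotation'].T
    return c['xyz']+d*((z-c['xyz'][2])/d[:,2])[:,None]
E
python3 - <<'E'
from h import *
t=cal('top');s=cal('scene')
def f(p): p=np.array(p,float);return np.c_[210+(p[:,0]-396)/5.6,228+p[:,1]/5.6]
co=f([(570,28),(682,163),(546,271),(433,135)]);ho=f([(566,53),(650,156),(544,242),(460,137)])
C=back(t,co,20);H=back(t,ho,20);print(C.round(1),C.mean(0),H.round(1),H.mean(0))
for A in(C,H):
  d=[A[0]-A[1],A[3]-A[2],]; e=[A[3]-A[0],A[2]-A[1]]
  print([np.degrees(np.arctan2(v[1],v[0])).round(1) for v in d+e],[np.linalg.norm(v).round(1) for v in d+e])
# scene corners, zoom 5.6, origin 395,235
g=lambda p:np.c_[395+np.array(p,float)[:,0]/5.6,235+np.array(p,float)[:,1]/5.6]
S=back(s,g([(195,37),(30,135),(196,268),(364,165)]),20);print(S.round(1),S.mean(0))
# gauge dial pts
c=(C.mean(0)+H.mean(0))/2;c=(c+S.mean(0))/2
th=np.radians(42)
E
```

```text
[[564.3 216.5  20. ]
 [495.7 157.8  20. ]
 [440.3 225.2  20. ]
 [508.8 284.5  20. ]] [502.28700358 221.00898004  20.        ] [[551.4 218.2  20. ]
 [499.1 174.1  20. ]
 [455.  226.6  20. ]
 [507.9 270.8  20. ]] [503.35944176 222.43021213  20.        ]
[np.float64(40.6), np.float64(40.9), np.float64(129.2), np.float64(129.4)] [np.float64(90.2), np.float64(90.6), np.float64(87.8), np.float64(87.3)]
[np.float64(40.1), np.float64(39.8), np.float64(129.6), np.float64(130.1)] [np.float64(68.4), np.float64(68.9), np.float64(68.3), np.float64(68.6)]
[[444.2 228.1  20. ]
 [500.3 160.7  20. ]
 [565.4 215.8  20. ]
 [510.9 283.7  20. ]] [505.21695038 222.05514152  20.        ]
```

```bash
python3 - <<'E'
from h import *
t=cal('top');s=cal('scene')
c=np.array([503.5,222.3,0]);th=np.radians(40);X=np.array([np.cos(th),np.sin(th),0]);Y=np.array([-X[1],X[0],0]);Z=np.array([0,0,1])
out=[]
for cam,fn,(x0,y0) in((s,"pics/sc_avg.png",(400,235)),(t,"pics/top_avg.png",(207,228))):
    im=cv2.imread(fn)[y0:y0+55,x0:x0+62];k=6
    im=cv2.resize(im,None,fx=k,fy=k,interpolation=cv2.INTER_CUBIC)
    im2=im.copy()
    for P,col in((([c+60*Z-15*X,c+60*Z+15*X]),(0,0,255)),([c+20*Z+45*Y-45*X,c+20*Z+45*Y+45*X],(255,0,0)),):
        p=((proj(cam,np.array(P))-[x0,y0]+.5)*k).astype(int)
        cv2.line(im2,tuple(map(int,p[0])),tuple(map(int,p[1])),col,1)
    out+=[np.vstack([im,im2])]
o=np.hstack(out);print(o.shape);cv2.imwrite("pics/z_s2.png",cv2.resize(o,None,fx=.9,fy=.9))
E
```

```text
(660, 744, 3)
```

View pics/z_s2.png

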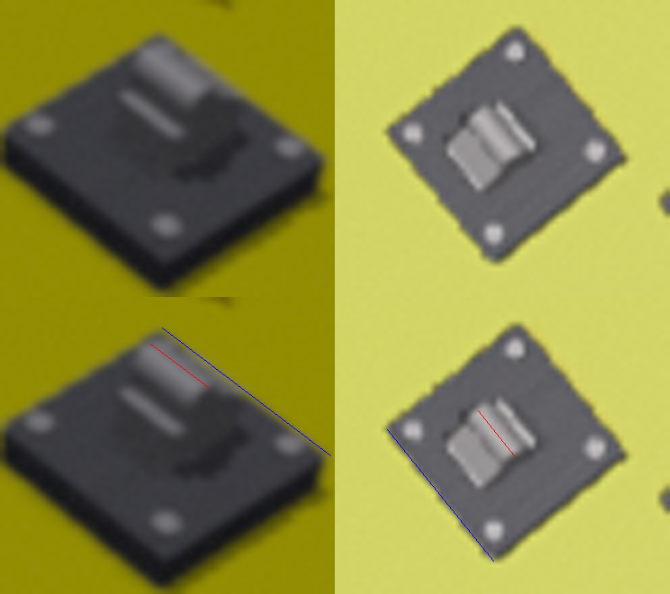

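```bash
python3 - <<'E'
from h import *
s=cal('scene');t=cal('top')
g=lambda p:np.c_[180+np.array(p,float)[:,0]/7,185+np.array(p,float)[:,1]/7]-.4
B=back(s,g([(65,228),(103,272),(445,108),(405,70)]),122);print(B.round(1),B.mean(0))
for i,j in((0,3),(1,2),(0,1),(3,2)):
  v=B[j]-B[i];print(np.degrees(np.arctan2(v[1],v[0])),np.linalg.norm(v))
F=back(s,g([(160,580),(490,410)]),2);v=F[1]-F[0];print(F,np.degrees(np.arctan2(v[1],v[0])),np.linalg.norm(v))
b=cv2.imread("pics/top_avg.png")[240:290,365:425]
cv2.imwrite("pics/z_gt.png",cv2.resize(b,None,fx=10,fy=10,interpolation=cv2.INTER_CUBIC))
E
```

```text
[[ 502.6 -268.2  122. ]
 [ 520.7 -254.2  122. ]
 [ 444.8 -167.7  122. ]
 [ 427.8 -181.6  122. ]] [ 474.01292166 -217.9057284   122.        ]
130.81816247789433 114.43918761087632
131.2672653487724 115.05576918553746
37.7775810951067 22.88577817314858
39.250185174063084 21.95994738725912
[[ 523.82200857 -251.45166511    2.        ]
 [ 446.60824023 -161.9040274     2.        ]] 130.7700386521531 118.24020230845487
```

View pics/z_gt.png

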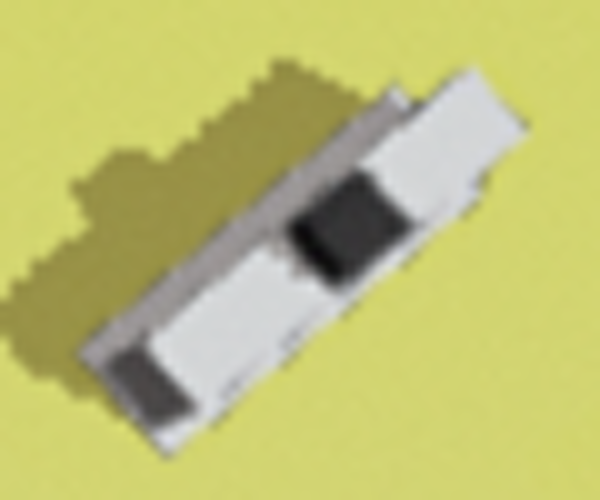

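Request:
arm_command(
  moves=[
    {"grip":1,"travel":[0.042,-0.028,0.004],"yaw":0},
    {"grip":1,"travel":[0.042,-0.028,0.004],"yaw":0},
    {"grip":1,"travel":[0.042,-0.028,0.004],"yaw":0},
    {"grip":1,"travel":[0.042,-0.028,0.004],"yaw":0},
    {"grip":1,"travel":[0.042,-0.028,0.004],"yaw":0},
  ],
  grip_force=20,
)

```text
t: 2.17
tcp_pos: [381.5, -365.2, 202.0]
tcp_rot: [[0.923, 0.385, 0.0], [0.385, -0.923, -0.0], [0.0, 0.0, -1.0]]
contact_force: [0.9, -0.3, -1.0]
finger_gap: 91.5
```

Request:
arm_command(
  moves=[
    {"grip":1,"travel":[0.042,-0.028,0.004],"yaw":0},
    {"grip":1,"travel":[0.042,-0.028,0.004],"yaw":0},
    {"grip":1,"travel":[0.042,-0.028,0.004],"yaw":0},
    {"grip":1,"travel":[0.042,-0.028,0.004],"yaw":-9},
    {"grip":1,"travel":[0,0,0],"yaw":-9},
  ],
)

```text
t: 2.8
tcp_pos: [493.9, -195.7, 185.7]
tcp_rot: [[0.753, 0.658, 0.0], [0.658, -0.753, 0.001], [0.0, -0.0, -1.0]]
contact_force: [-0.3, -1.3, -0.1]
finger_gap: 91.1
```

Request:
arm_command(
  moves=[
    {"grip":1,"travel":[0,0,0],"yaw":0},
    {"grip":1,"travel":[0,0,0],"yaw":0},
  ],
)

```text
t: 3.05
tcp_pos: [492.4, -198.9, 186.0]
tcp_rot: [[0.761, 0.648, 0.0], [0.648, -0.761, -0.0], [0.0, 0.0, -1.0]]
contact_force: [-0.6, -0.2, 0.2]
finger_gap: 91.3
```

```bash
python3 - <<'E'
from h import *
s=ctrl.state();print(s['t'],s['tcp_pos'],np.degrees(np.arctan2(s['tcp_rot'][1,0],s['tcp_rot'][0,0])),s['q'],s['contact_force'])
ims=[ctrl.get_image("wrist") for _ in range(6)]
a=np.mean([i.astype(float) for i in ims],0).astype(np.uint8)
cv2.imwrite("pics/w1.png",a)
for t in("gauge_grip","mark_tip","pointer_tip"):
  print(t,[(round(d['conf'],2),np.round(d['point'],1)) for d in ctrl.landmark_of("wrist",t)])
E
```

```text
3.05 [ 492.4053376  -198.86030366  185.9978997 ] 40.42731137069474 [-4.96264576e-01  4.03259304e-01  1.62265499e+00 -4.96545300e-05
  1.11553456e+00  3.68963890e-01] [-0.64988777 -0.23043865  0.1830376 ]
gauge_grip [(0.88, array([ 471.1, -213.8,  145.3]))]
mark_tip [(0.48, array([ 465.9, -206.4,   24.5])), (0.39, array([ 322.1, -314.7,   29.1]))]
pointer_tip [(0.81, array([ 469.1, -219.2,   26.4])), (0.42, array([ 321.4, -314.8,   27.2]))]
```

View pics/w1.png

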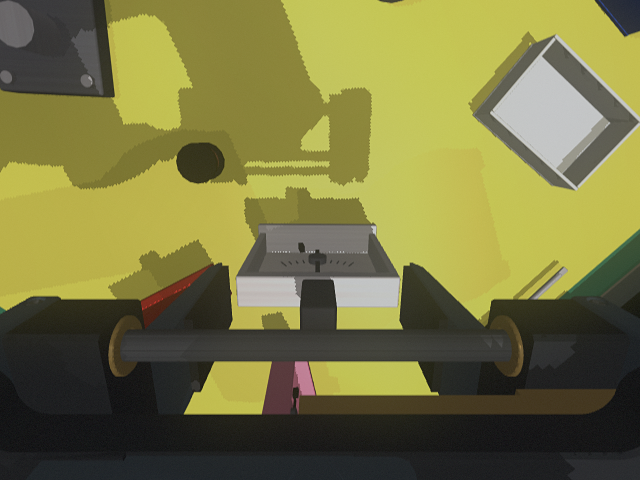

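```bash
python3 - <<'E'
import cv2
a=cv2.imread("pics/w1.png")[220:310,232:404]
cv2.imwrite("pics/w1z.png",cv2.resize(a,None,fx=4.6,fy=4.6,interpolation=cv2.INTER_CUBIC))
E
```

```text
(no output)
```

View pics/w1z.png

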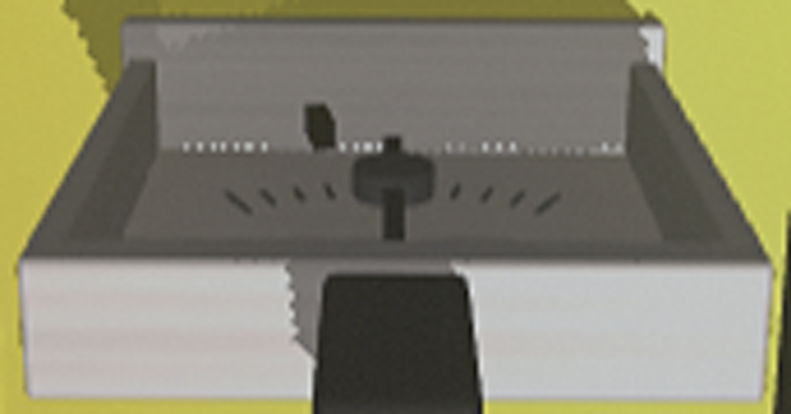

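```bash
cat >> h.py <<'E'
def wcal(st):
    c=dict(cal('wrist'));M=c['mount'];R=st['tcp_rot']
    c['xyz']=st['tcp_pos']+R@M[:3,3];c['rotation']=R@M[:3,:3];return c
E
python3 - <<'E'
from h import *
w=wcal(ctrl.state())
g=lambda p:np.c_[232+np.array(p,float)[:,0]/4.6,220+np.array(p,float)[:,1]/4.6]-.4
B=back(w,g([(20,262),(770,262),(763,397),(30,397)]),122);print(B.round(1),B.mean(0))
F=back(w,g([(123,20),(663,20)]),8);print(F.round(1))
v=F[0]-F[1];v2=B[0]-B[1];u=v/np.linalg.norm(v);a=np.degrees(np.arctan2(u[1],u[0]));print(a,np.degrees(np.arctan2(v2[1],v2[0])),np.linalg.norm(v),np.linalg.norm(v2))
x=np.array([u[1],-u[0],0]);print(F.mean(0)-20*x)
P=back(w,g([(392,138),(323,140)]),26.5);print(P.round(1),np.linalg.norm(P[0]-P[1]), (P-F.mean(0))@u,(P-F.mean(0))@x+20)
print(np.degrees(np.arctan2(*ctrl.state()['tcp_rot'][1::-1,0])))
E
```

```text
[[ 444.7 -165.9  122. ]
 [ 519.3 -252.7  122. ]
 [ 502.3 -267.9  122. ]
 [ 427.5 -180.8  122. ]] [ 473.44184191 -216.7987482   122.        ]
[[ 450.6 -158.5    8. ]
 [ 527.6 -248.2    8. ]]
130.65867871053197 130.6634402466421 118.1794927464116 114.4386051775526
[ 473.90803502 -216.36246832    8.        ]
[[ 472.9 -216.9   26.5]
 [ 463.1 -206.1   26.5]] 14.611119835188006 [ 0.25106203 14.85535885] [-1.05159175 -1.49806374]
40.646703828257344
```

Request:
arm_command(
  moves=[
    {"grip":1,"travel":[0,0,0],"yaw":-10},
    {"grip":1,"travel":[0,0,0],"yaw":-10},
    {"grip":1,"travel":[0,0,0],"yaw":-10},
    {"grip":1,"travel":[0,0,0],"yaw":-10},
    {"grip":1,"travel":[0,0,0],"yaw":-10},
  ],
)

```text
t: 4.12
tcp_pos: [492.6, -198.4, 185.9]
tcp_rot: [[-0.017, 1.0, 0.0], [1.0, 0.017, 0.0], [0.0, 0.0, -1.0]]
contact_force: [0.3, 0.7, 0.4]
finger_gap: 91.6
```

Request:
arm_command(
  moves=[
    {"grip":1,"travel":[0,0,0],"yaw":-10},
    {"grip":1,"travel":[0,0,0],"yaw":-10},
    {"grip":1,"travel":[0,0,0],"yaw":-10},
    {"grip":1,"travel":[0,0,0],"yaw":-10},
    {"grip":1,"travel":[-0.001,-0.026,0],"yaw":0},
  ],
)

```text
t: 4.75
tcp_pos: [474.1, -215.8, 185.9]
tcp_rot: [[-0.655, 0.756, 0.0], [0.756, 0.655, -0.0], [-0.0, 0.0, -1.0]]
contact_force: [0.4, -0.5, -1.0]
finger_gap: 91.2
```

Request:
arm_command(
  moves=[
    {"grip":1,"travel":[0,0,0],"yaw":0},
    {"grip":1,"travel":[0,0,0],"yaw":0},
  ],
)

```text
t: 5.0
tcp_pos: [473.8, -216.1, 186.0]
tcp_rot: [[-0.651, 0.759, 0.0], [0.759, 0.651, 0.0], [-0.0, 0.0, -1.0]]
contact_force: [0.3, 0.6, 0.3]
finger_gap: 90.9
```

```bash
python3 - <<'E'
from h import *
s=ctrl.state();print(s['t'],s['tcp_pos'],np.degrees(np.arctan2(*s['tcp_rot'][1::-1,0])),s['q'],s['contact_force'])
cv2.imwrite("pics/w2.png",ctrl.get_image("wrist"))
print([(round(d['conf'],2),np.round(d['point'],1)) for d in ctrl.landmark_of("wrist","gauge_grip")])
E
```

```text
5.0 [ 473.77519841 -216.07043681  185.98283313] 130.62929302390472 [-5.42731670e-01  3.89709863e-01  1.64695169e+00  2.36044826e-04
  1.10470540e+00 -1.25195268e+00] [0.2570693  0.58591576 0.32482999]
[(0.9, array([ 468. , -217.5,  146.9])), (0.55, array([ 323.7, -312.3,  143.9]))]
```

View pics/w2.png

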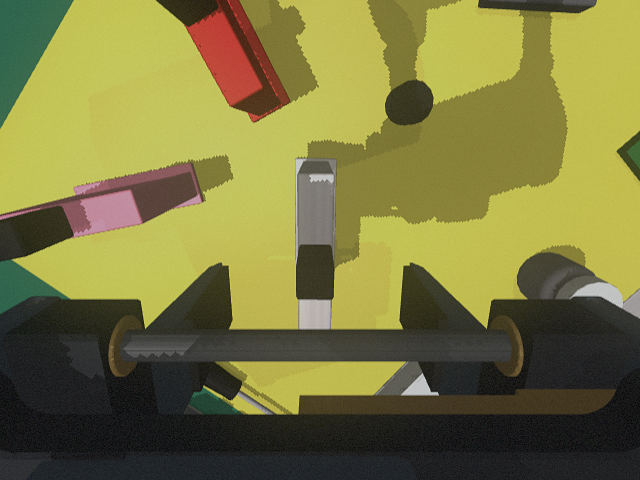

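Request:
arm_command(
  moves=[
    {"grip":1,"travel":[0,0,0.02],"yaw":0},
    {"grip":1,"travel":[0,0,0.02],"yaw":0},
    {"grip":1,"travel":[0,0,0.012],"yaw":0},
    {"grip":0.35,"travel":[0,0,0],"yaw":0},
    {"grip":0.1,"travel":[0,0,0],"yaw":0},
  ],
  grip_force=20,
)

```text
t: 5.72
tcp_pos: [473.9, -216.2, 134.5]
tcp_rot: [[-0.652, 0.758, 0.001], [0.758, 0.652, -0.0], [-0.001, 0.0, -1.0]]
contact_force: [-0.0, -0.2, 0.5]
finger_gap: 73.7
```

Request:
arm_command(
  moves=[
    {"grip":0,"travel":[0,0,0],"yaw":0},
    {"grip":0,"travel":[0,0,0],"yaw":0},
    {"grip":0,"travel":[0,0,0],"yaw":0},
    {"grip":0,"travel":[0,0,0],"yaw":0},
  ],
)

```text
t: 6.22
tcp_pos: [473.5, -216.2, 134.0]
tcp_rot: [[-0.652, 0.758, 0.0], [0.758, 0.652, -0.0], [-0.0, 0.0, -1.0]]
contact_force: [-0.0, -0.7, 0.5]
finger_gap: 34.3
```

Request:
arm_command(
  moves=[
    {"grip":0,"travel":[0,0,0],"yaw":0},
    {"grip":0,"travel":[0,0,0],"yaw":0},
    {"grip":0,"travel":[0,0,0],"yaw":0},
    {"grip":0,"travel":[0,0,0],"yaw":0},
  ],
)

```text
t: 6.72
tcp_pos: [473.5, -216.1, 133.9]
tcp_rot: [[-0.652, 0.758, -0.0], [0.758, 0.652, 0.0], [0.0, 0.0, -1.0]]
contact_force: [-0.5, 1.3, -0.4]
finger_gap: 21.6
```

Request:
arm_command(
  moves=[
    {"grip":0,"travel":[0,0,-0.01],"yaw":0},
    {"grip":0,"travel":[0,0,-0.02],"yaw":0},
    {"grip":0,"travel":[0,0,-0.025],"yaw":0},
    {"grip":0,"travel":[0,0,-0.025],"yaw":0},
    {"grip":0,"travel":[0,0,-0.01],"yaw":0},
  ],
)

```text
t: 7.35
tcp_pos: [473.9, -216.4, 225.5]
tcp_rot: [[-0.652, 0.758, 0.002], [0.758, 0.652, -0.001], [-0.002, 0.001, -1.0]]
contact_force: [-0.2, 0.9, -3.2]
finger_gap: 21.8
```

```bash
python3 - <<'E'
from h import *
s=ctrl.state();print(s['t'],s['tcp_pos'],s['contact_force'],s['finger_gap'])
a=ctrl.get_image("scene");cv2.imwrite("pics/s3.png",a);cv2.imwrite("pics/s3z.png",cv2.resize(a[130:290,130:310],None,fx=3.5,fy=3.5))
E
```

```text
7.35 [ 473.89365031 -216.37425037  225.52619883] [-0.21345502  0.89401797 -3.18517397] 21.759986288073456
```

View pics/s3z.png

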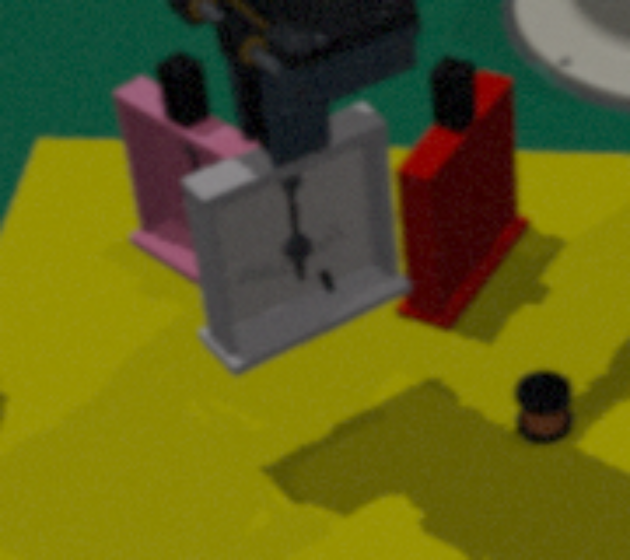

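Request:
arm_command(
  moves=[
    {"grip":0,"travel":[0.015,0.015,0],"yaw":0},
    {"grip":0,"travel":[0.025,0.025,0],"yaw":0},
    {"grip":0,"travel":[0.032,0.0315,0],"yaw":0},
    {"grip":0,"travel":[0.032,0.0315,0],"yaw":0},
    {"grip":0,"travel":[0.032,0.0315,0],"yaw":0},
  ],
  grip_force=35,
)

```text
t: 8.02
tcp_pos: [486.0, -23.1, 223.1]
tcp_rot: [[-0.652, 0.758, -0.002], [0.758, 0.652, 0.0], [0.001, -0.001, -1.0]]
contact_force: [0.1, -0.1, -2.9]
finger_gap: 21.9
```

Request:
arm_command(
  moves=[
    {"grip":0,"travel":[0.032,0.0315,0],"yaw":0},
    {"grip":0,"travel":[0.032,0.0315,0],"yaw":0},
    {"grip":0,"travel":[0.032,0.0315,0],"yaw":0},
    {"grip":0,"travel":[0.032,0.0315,0],"yaw":0},
    {"grip":0,"travel":[0.025,0.025,0],"yaw":0.4},
  ],
)

```text
t: 8.65
tcp_pos: [500.5, 191.4, 222.9]
tcp_rot: [[-0.647, 0.762, -0.002], [0.762, 0.647, -0.0], [0.001, -0.002, -1.0]]
contact_force: [0.6, -1.0, -4.0]
finger_gap: 21.9
```

Request:
arm_command(
  moves=[
    {"grip":0,"travel":[0.015,0.015,0],"yaw":0},
    {"grip":0,"travel":[0.009,0.008,0],"yaw":0},
    {"grip":0,"travel":[0,0,0],"yaw":0},
    {"grip":0,"travel":[0,0,0],"yaw":0},
  ],
)

```text
t: 9.15
tcp_pos: [503.6, 221.4, 223.8]
tcp_rot: [[-0.646, 0.763, -0.0], [0.763, 0.646, -0.0], [-0.0, -0.0, -1.0]]
contact_force: [-0.1, 0.1, -3.0]
finger_gap: 21.7
```

```bash
python3 - <<'E'
from h import *
s=ctrl.state();print(s['t'],s['tcp_pos'],s['contact_force'],s['ft_torque'],s['finger_gap'],np.degrees(np.arctan2(*s['tcp_rot'][1::-1,0])),s['q'])
a=np.mean([ctrl.get_image("scene").astype(float) for _ in range(4)],0).astype(np.uint8);cv2.imwrite("pics/s4.png",a);cv2.imwrite("pics/s4z.png",cv2.resize(a[150:300,370:500],None,fx=4,fy=4,interpolation=cv2.INTER_CUBIC))
cv2.imwrite("pics/w4.png",ctrl.get_image("wrist"))
E
```

```text
9.15 [503.63813759 221.4017049  223.84448437] [-0.13396016  0.11790411 -2.95235605] [-0.02679135 -0.12406076  0.03197659] 21.676324430978717 130.23815663971115 [ 3.05797195e-01  3.86713331e-01  1.52866809e+00 -2.82765923e-04
  1.22658916e+00 -3.96395631e-01]
```

View pics/s4z.png

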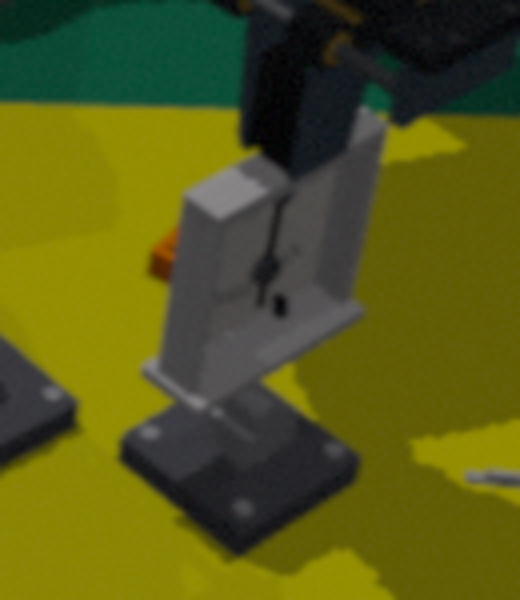

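View pics/w4.png

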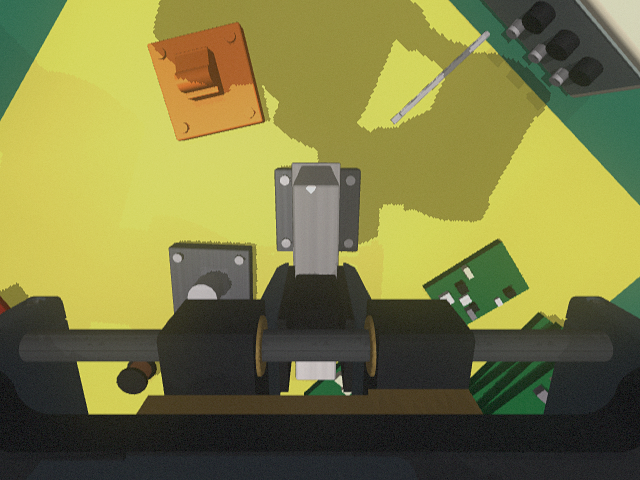

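```bash
python3 - <<'E'
from h import *
s=ctrl.state();w=wcal(s)
H=back(w,[(285,181),(350.5,181),(286.5,243.5),(349,243.5)],20);print(H.round(1),H.mean(0))
for i,j in((1,0),(3,2),(0,2),(1,3)):
  v=H[j]-H[i];print(np.degrees(np.arctan2(v[1],v[0])),np.linalg.norm(v))
a=cv2.imread("pics/w4.png")[155:265,265:370];cv2.imwrite("pics/w4z.png",cv2.resize(a,None,fx=5,fy=5,interpolation=cv2.INTER_CUBIC))
E
```

```text
[[456.5 227.3  20. ]
 [508.8 271.5  20. ]
 [500.7 175.   20. ]
 [553.2 219.5  20. ]] [504.79585567 223.31603229  20.        ]
-139.76504539110888 68.48622720543146
-139.77295396814628 68.85797567361928
-49.809790907838824 68.47407831332552
-49.498769204919085 68.48430151813426
```

View pics/w4z.png

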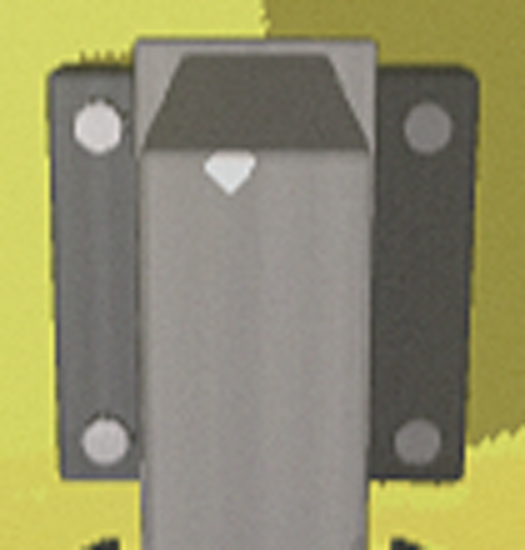

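Request:
arm_command(
  moves=[
    {"grip":0,"travel":[0.001,0.0015,0.01],"yaw":0},
    {"grip":0,"travel":[0,0,0.01],"yaw":0},
    {"grip":0,"travel":[0,0,0.005],"yaw":0},
    {"grip":0,"travel":[0,0,0.001],"yaw":0},
    {"grip":0,"travel":[0,0,0],"yaw":0},
  ],
  grip_force=20,
)

```text
t: 10.02
tcp_pos: [504.3, 224.1, 198.0]
tcp_rot: [[-0.647, 0.763, 0.0], [0.763, 0.647, 0.0], [-0.0, 0.0, -1.0]]
contact_force: [0.6, -0.7, -2.8]
finger_gap: 22.0
```

Request:
arm_command(
  moves=[
    {"grip":0,"travel":[0,0,0.001],"yaw":0},
    {"grip":0,"travel":[0,0,0],"yaw":0},
  ],
)

```text
t: 10.28
tcp_pos: [504.3, 224.1, 197.0]
tcp_rot: [[-0.646, 0.763, 0.0], [0.763, 0.646, 0.0], [-0.0, 0.0, -1.0]]
contact_force: [-0.9, 0.1, -3.7]
finger_gap: 21.8
```

Request:
arm_command(
  moves=[
    {"grip":0,"travel":[0,0,0.001],"yaw":0},
    {"grip":0,"travel":[0,0,0],"yaw":0},
  ],
)

```text
t: 10.52
tcp_pos: [504.2, 224.0, 195.9]
tcp_rot: [[-0.646, 0.763, -0.0], [0.763, 0.646, -0.0], [0.0, -0.0, -1.0]]
contact_force: [0.7, 0.3, -3.7]
finger_gap: 22.1
```

Request:
arm_command(
  moves=[
    {"grip":0,"travel":[0,0,0.001],"yaw":0},
    {"grip":0,"travel":[0,0,0],"yaw":0},
  ],
)

```text
t: 10.78
tcp_pos: [504.2, 224.0, 194.8]
tcp_rot: [[-0.647, 0.763, -0.0], [0.763, 0.647, -0.0], [0.0, -0.0, -1.0]]
contact_force: [0.7, -0.2, -3.5]
finger_gap: 22.0
```

Request:
arm_command(
  moves=[
    {"grip":0,"travel":[-0.0005,-0.0005,0.0005],"yaw":0},
    {"grip":0,"travel":[0,0,0],"yaw":0},
  ],
)

```text
t: 11.02
tcp_pos: [504.1, 223.2, 194.4]
tcp_rot: [[-0.646, 0.763, -0.0], [0.763, 0.646, -0.0], [0.0, -0.0, -1.0]]
contact_force: [0.4, -0.6, -3.0]
finger_gap: 22.1
```

Request:
arm_command(
  moves=[
    {"grip":0,"travel":[0,0,0.0005],"yaw":0},
    {"grip":0,"travel":[0,0,0],"yaw":0},
  ],
)

```text
t: 11.28
tcp_pos: [504.2, 223.3, 193.9]
tcp_rot: [[-0.646, 0.763, 0.0], [0.763, 0.646, -0.0], [-0.0, 0.0, -1.0]]
contact_force: [0.0, 0.0, -3.5]
finger_gap: 21.8
```

Request:
arm_command(
  moves=[
    {"grip":0,"travel":[0,0,0.0005],"yaw":0},
    {"grip":0,"travel":[0,0,0],"yaw":0},
  ],
)

```text
t: 11.52
tcp_pos: [504.2, 223.4, 193.8]
tcp_rot: [[-0.646, 0.763, 0.0], [0.763, 0.646, 0.0], [-0.0, 0.0, -1.0]]
contact_force: [-0.9, -0.8, 3.8]
finger_gap: 21.9
```

Request:
arm_command(
  moves=[
    {"grip":0,"travel":[0,0,0],"yaw":0},
    {"grip":0,"travel":[0.003,0,0],"yaw":0},
    {"grip":0,"travel":[0.004,0,0.0002],"yaw":0},
    {"grip":0,"travel":[0.0035,0,0.0002],"yaw":0},
    {"grip":0,"travel":[0.0035,0,0.0003],"yaw":0},
  ],
  grip_force=9,
)

```text
t: 12.15
tcp_pos: [495.0, 234.2, 192.8]
tcp_rot: [[-0.647, 0.763, 0.0], [0.763, 0.647, 0.0], [-0.0, 0.0, -1.0]]
contact_force: [-0.2, -1.7, 3.5]
finger_gap: 22.0
```

```bash
cat > snap.py <<'E'
from h import *
import sys
n=sys.argv[1];k=int(sys.argv[2])
s=ctrl.state();print(s['t'],s['tcp_pos'],s['contact_force'],s['ft_torque'],s['finger_gap'])
a=np.mean([ctrl.get_image("scene").astype(float) for _ in range(k)],0).astype(np.uint8);cv2.imwrite(f"pics/{n}.png",a);cv2.imwrite(f"pics/{n}z.png",cv2.resize(a[180:300,390:490],None,fx=5,fy=5,interpolation=cv2.INTER_CUBIC))
E
python3 snap.py s5 4
```

```text
12.15 [495.03007775 234.23301621 192.78373704] [-0.16916328 -1.73454658  3.46440971] [-0.35053165 -0.0107693  -0.0420552 ] 21.990789139631648
```

View pics/s5z.png

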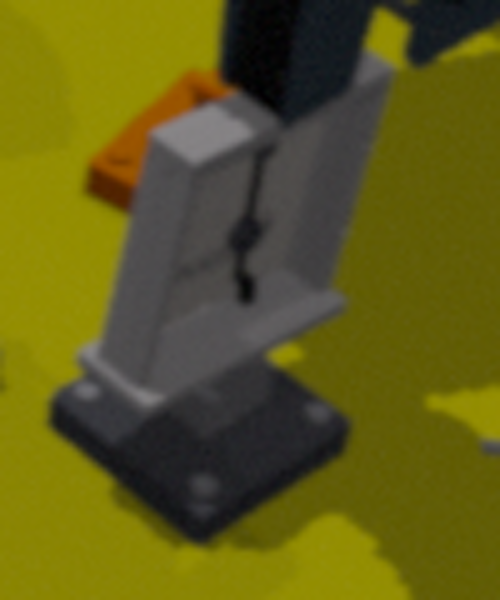

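Request:
arm_command(
  moves=[
    {"grip":0,"travel":[0,0,0],"yaw":0},
    {"grip":0,"travel":[0,0,0],"yaw":0},
    {"grip":0,"travel":[0,0,0],"yaw":0},
    {"grip":0,"travel":[0,0,0],"yaw":0},
    {"grip":0,"travel":[0,0,0],"yaw":0},
  ],
)

```text
t: 12.98
tcp_pos: [495.1, 234.1, 192.7]
tcp_rot: [[-0.646, 0.763, -0.0], [0.763, 0.646, 0.0], [0.0, 0.0, -1.0]]
contact_force: [-1.5, 0.6, 5.3]
finger_gap: 22.1
```

```bash
python3 snap.py s6 8
```

```text
12.975 [495.13384249 234.06555527 192.74123284] [-1.49214186  0.58431917  5.30330397] [ 0.16155344  0.31700136 -0.08866624] 22.08334448056783
```

View pics/s6z.png

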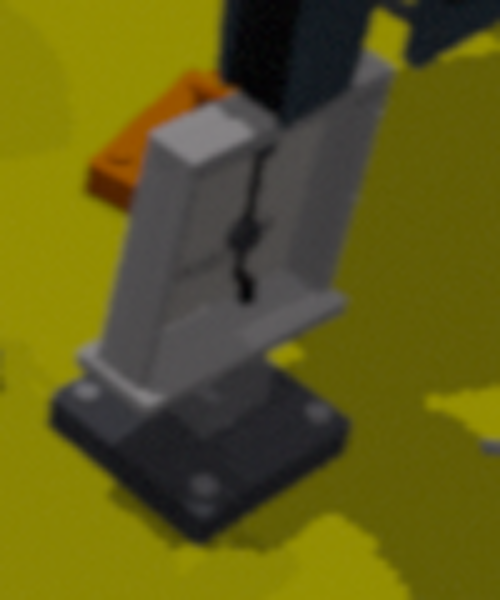

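```bash
cat > ov.py <<'E'
from h import *
def gpose(th,yaw,grip):  # tilt th: +y side down; grip = world of gauge_grip
    c,s=np.cos(yaw),np.sin(yaw)
    Rz=np.array([[c,-s,0],[s,c,0],[0,0,1]]);a=-th
    Rx=np.array([[1,0,0],[0,np.cos(a),-np.sin(a)],[0,np.sin(a),np.cos(a)]])
    R=Rz@Rx;return R,np.array(grip)-R@[0,0,144]
def rad(phi,r,x=-1): return np.array([x,r*np.sin(phi),100-r*np.cos(phi)])
def overlay(fn,out,th,yaw,grip,marks,x=-1,x0=390,y0=180,w=100,h=120,k=6):
    im=cv2.imread(fn)[y0:y0+h,x0:x0+w];im=cv2.resize(im,None,fx=k,fy=k,interpolation=cv2.INTER_CUBIC);raw=im.copy()
    R,o=gpose(th,yaw,grip);s=cal('scene')
    def P(p): return tuple(int(round(v)) for v in (proj(s,o+R@np.array(p))[0]-[x0,y0]+.5)*k)
    for p,q in (((20,-60,0),(20,60,0)),((20,-60,8),(20,60,8)),((11,-58,122),(11,58,122)),((-11,-58,122),(-11,58,122)),((20,-60,0),(-20,-60,0))):
        cv2.line(im,P(p),P(q),(0,255,0),1)
    cv2.circle(im,P(rad(0,0,x)),3,(255,255,0),1)
    cv2.line(im,P(rad(th,0,x)),P(rad(th,74,x)),(255,255,0),1)
    for m,col in zip(marks,((0,0,255),(255,0,255),(0,165,255))):
        cv2.line(im,P(rad(m,74,x)),P(rad(m,84,x)),col,1)
    o=np.hstack([raw,im]);f=min(1,800/o.shape[1],600/o.shape[0]);cv2.imwrite(out,cv2.resize(o,None,fx=f,fy=f,interpolation=cv2.INTER_AREA))
E
python3 - <<'E'
from ov import *
s=ctrl.state();g=s['tcp_pos']+[0,0,10.2];g[0]+=0;print(g)
overlay("pics/s6.png","pics/o6.png",.0985,np.radians(40.2),g,(.15,.2,.25),x0=395,w=75,y0=180,h=95,k=6)
# reference on initial
overlay("pics/sc_avg.png","pics/o0.png",0,np.radians(40.66),(473.6,-216.6,144),(.15,.2,.25),x0=182,w=75,y0=185,h=90,k=6)
E
```

```text
[495.12634796 234.06396099 202.95191335]
```

View pics/o6.png

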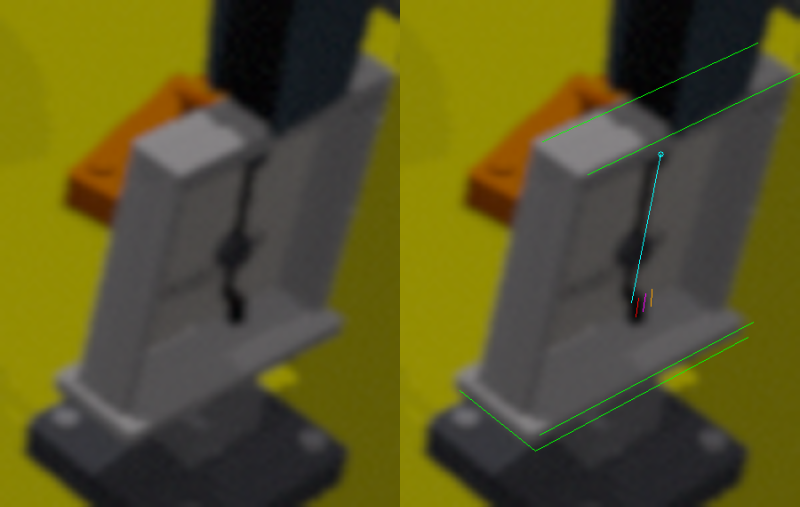

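View pics/o0.png

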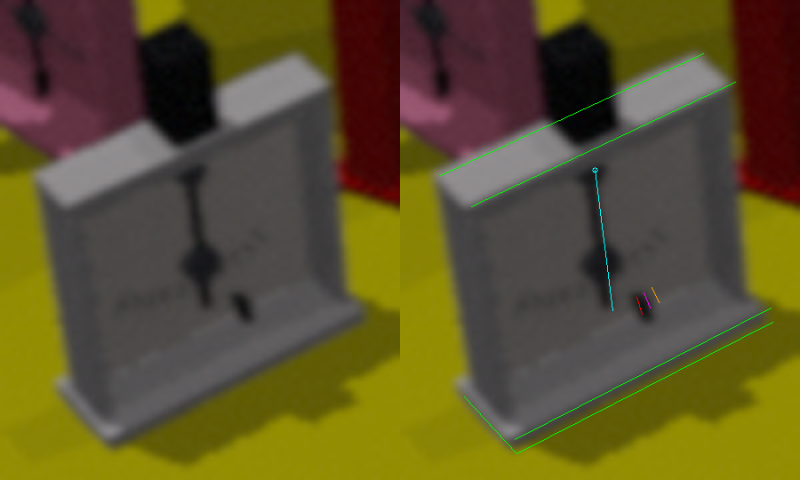

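```bash
python3 - <<'E'
import cv2,numpy as np
a=cv2.imread("pics/w1.png",0).astype(int)
print('cols',list(range(294,323)))
for r in range(241,256): print(r,a[r,294:323])
a=cv2.imread("pics/w1.png")[236:266,290:330]
cv2.imwrite("pics/w1zz.png",cv2.resize(a,None,fx=18,fy=18,interpolation=cv2.INTER_NEAREST))
E
```

```text
cols [294, 295, 296, 297, 298, 299, 300, 301, 302, 303, 304, 305, 306, 307, 308, 309, 310, 311, 312, 313, 314, 315, 316, 317, 318, 319, 320, 321, 322]
241 [119 119 119 119 120 121 121 121 122 120 118 119 118 119 118 120 118 118
 117 118 118 119 119 117 116 118 118 117 118]
242 [118 116 117 121 102  96  93  92  90 121 120 119 118 117 117 118 118 117
 117 119 118 116 117 119 118 118 118 117 118]
243 [115 116 118 119  72  50  51  44  44  98 118 117 117 118 116 116 116 117
 116 116 117 117 116 118 117 117 116 116 117]
244 [116 117 118 121  69  43  45  44  43  54 121 118 117 117 116 115 117 116
 116 115 117 116 116 116 118 118 115 117 116]
245 [118 118 118 122  72  42  45  46  45  43  98 121 118 118 118 119 117 118
 119 118 117 118 117 118 118 117 118 118 117]
246 [119 118 118 123  75  42  44  46  45  40  61 123 120 118 118 118 119 117
 118 117 118 117 119 118 118 119 118 118 119]
247 [117 118 119 122  73  44  47  46  45  45  54 122 117 117 116 116 117 118
 117 116 117 118 117 117 117 118 116 117 118]
248 [117 117 119 122  72  42  44  46  46  45  56 123 118 116 116 119 118 117
 117 118 118 119 119 119 121 118 117 116 118]
249 [118 117 118 120 107  40  44  46  45  45  54 122 118 117 117 117 117 116
 118 117 118 101  88  90  86 107 118 119 118]
250 [118 117 117 118 121  60  43  44  45  43  53 120 117 115 115 113 115 115
 113 114 117  74  39  43  39  94 119 119 117]
251 [115 117 117 118 120 102  43  42  43  43  51 118 178 113 114 178 111 175
 175 113 183  79  40  42  39  92 120 117 116]
252 [104 108 108 104 111 115  62  72  73  87  87 110 163 112 111 164 112 164
 166 111 163  68  44  43  44  79 103 116 106]
253 [90 95 93 91 96 98 85 89 90 98 97 94 97 99 99 99 90 90 85 81 75 52 48 50
 50 56 68 84 73]
254 [91 90 90 91 91 88 89 91 91 91 91 89 89 89 90 76 57 57 49 48 51 51 52 52
 52 52 50 50 49]
255 [91 89 90 89 90 90 92 89 90 90 88 90 90 91 85 54 51 51 50 51 52 53 53 51
 51 52 52 52 53]
```

View pics/w1zz.png

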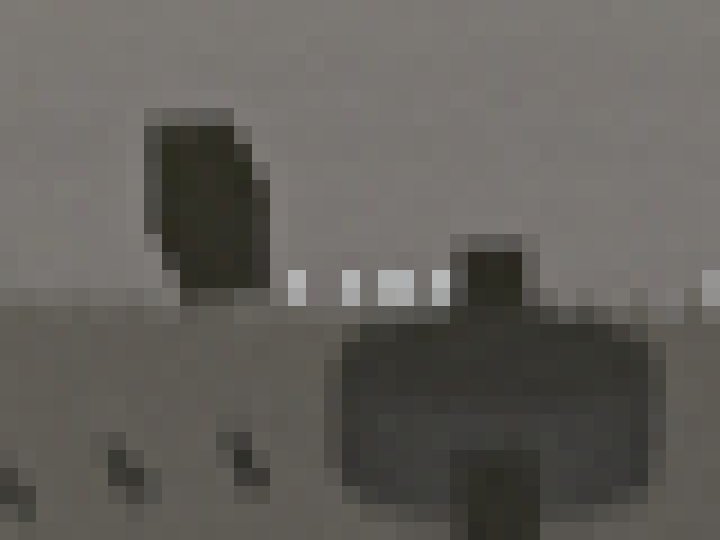

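```bash
cat > ov2.py <<'E'
from ov import *
def box(phi,r0,r1,xa,xb,w):
    er=np.array([0,np.sin(phi),-np.cos(phi)]);et=np.array([0,np.cos(phi),np.sin(phi)])
    return np.array([np.array([0,0,100])+r*er+t*et+np.array([x,0,0]) for r in(r0,r1) for x in(xa,xb) for t in(-w/2,w/2)])
def show(fn,out,th,yaw,grip,marks,shift,x0,y0,w,h,k=8):
    im=cv2.imread(fn)[y0:y0+h,x0:x0+w];im=cv2.resize(im,None,fx=k,fy=k,interpolation=cv2.INTER_CUBIC)
    im=cv2.convertScaleAbs(im,alpha=1.6);outs=[im.copy()]
    R,o=gpose(th,yaw,grip);s=cal('scene')
    for m in marks:
        j=im.copy()
        for b,col in((box(th,0,74,-3.5,-1,3.7),(255,255,0)),(box(m,74,86,-3.5,2.5,4.4),(0,0,255))):
            p=((proj(s,o+b@R.T)+shift-[x0,y0]+.5)*k).astype(np.float32)
            cv2.polylines(j,[cv2.convexHull(p).astype(np.int32)],True,col,1)
        outs.append(j)
    o=np.hstack(outs);f=min(1,800/o.shape[1]);cv2.imwrite(out,cv2.resize(o,None,fx=f,fy=f,interpolation=cv2.INTER_AREA))
E
python3 - <<'E'
from ov2 import *
show("pics/sc_avg.png","pics/p0.png",0,np.radians(40.66),(473.6,-216.6,144),(.16,.2),(-.9,-.8),205,208,32,45)
show("pics/s6.png","pics/p6.png",.0985,np.radians(40.2),(495.1,234.1,203),(.16,.2),(-1.2,-.8),425,205,32,45)
E
python3 -c "
import cv2,numpy as np
a=cv2.imread('pics/p0.png');b=cv2.imread('pics/p6.png');print(a.shape);o=np.vstack([a,b]);cv2.imwrite('pics/p06.png',cv2.resize(o,None,fx=.8,fy=.8))"
```

```text
(360, 768, 3)
```

View pics/p06.png

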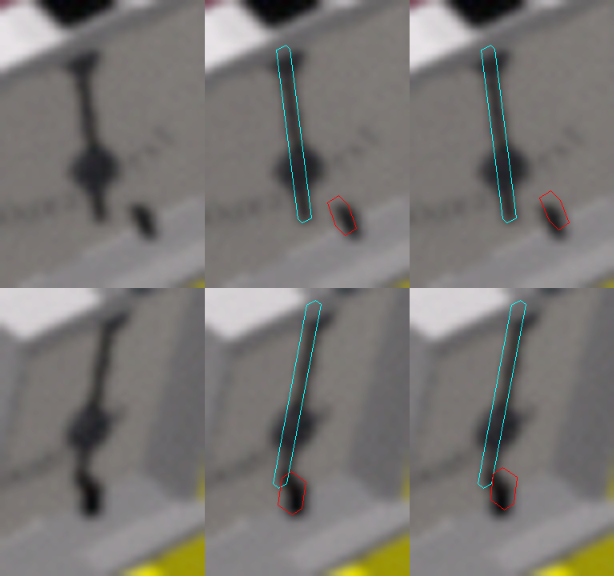

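Request:
arm_command(
  moves=[
    {"grip":0,"travel":[0.003,0,0.0003],"yaw":0},
    {"grip":0,"travel":[0.003,0,0.0004],"yaw":0},
    {"grip":0,"travel":[0.003,0,0.0004],"yaw":0},
    {"grip":0,"travel":[0,0,0],"yaw":0},
    {"grip":0,"travel":[0,0,0],"yaw":0},
  ],
)

```text
t: 14.0
tcp_pos: [489.1, 241.0, 191.5]
tcp_rot: [[-0.647, 0.763, -0.0], [0.763, 0.647, 0.0], [0.0, -0.0, -1.0]]
contact_force: [0.0, 0.6, 1.1]
finger_gap: 21.9
```

Request:
arm_command(
  moves=[
    {"grip":0,"travel":[0,0,0],"yaw":0},
    {"grip":0,"travel":[0,0,0],"yaw":0},
    {"grip":0,"travel":[0,0,0],"yaw":0},
    {"grip":0,"travel":[0,0,0],"yaw":0},
    {"grip":0,"travel":[0,0,0],"yaw":0},
  ],
)

```text
t: 14.62
tcp_pos: [489.2, 240.9, 191.6]
tcp_rot: [[-0.646, 0.763, -0.0], [0.763, 0.646, -0.0], [0.0, -0.0, -1.0]]
contact_force: [0.3, 2.2, -1.4]
finger_gap: 21.9
```

```bash
python3 snap.py s7 12; python3 - <<'E'
from ov2 import *
g=ctrl.state()['tcp_pos']+[0,0,10.3]
show("pics/s7.png","pics/p7.png",.16,np.radians(40.2),g,(.16,.2),(-.4,-.8),420,195,40,60)
for n,u,v,w in (("s6",425,205,32),("s7",422,205,32)): pass
E
```

```text
14.625 [489.24136202 240.85207004 191.57433617] [ 0.25927062  2.17169283 -1.44956397] [0.34925351 0.01358129 0.00812046] 21.86993112681559
```

View pics/p7.png

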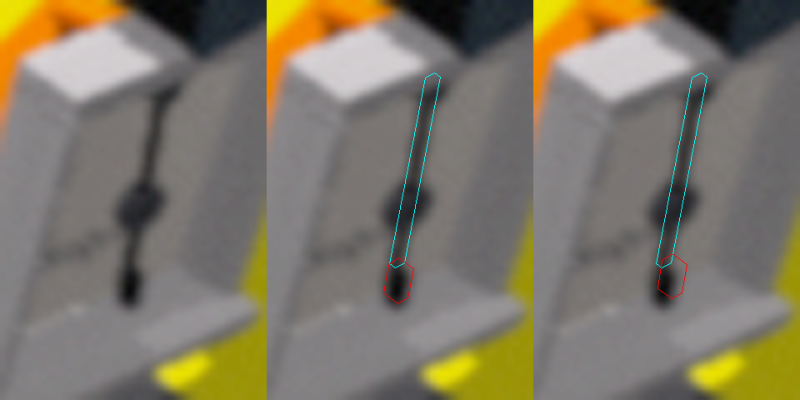

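View pics/s7z.png

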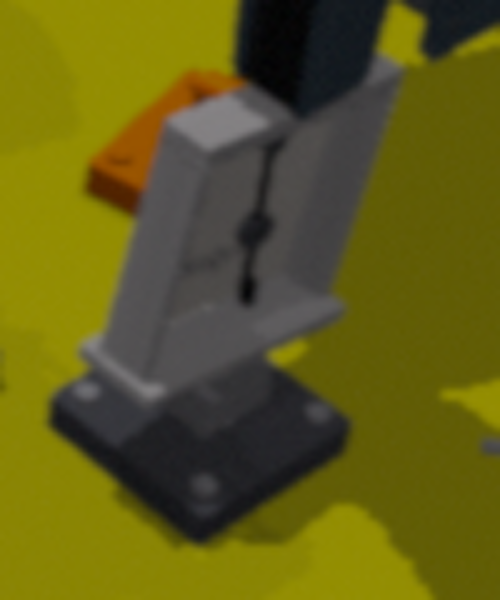

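```bash
python3 - <<'E'
import cv2
for n,(x,y) in (("s4",(405,170)),("s7",(400,185)),):
    a=cv2.imread(f"pics/{n}.png")[y:y+85,x:x+78];a=cv2.convertScaleAbs(a,alpha=1.5)
    cv2.imwrite(f"pics/{n}c.png",cv2.resize(a,None,fx=7,fy=7,interpolation=cv2.INTER_CUBIC))
E
```

```text
(no output)
```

View pics/s4c.png

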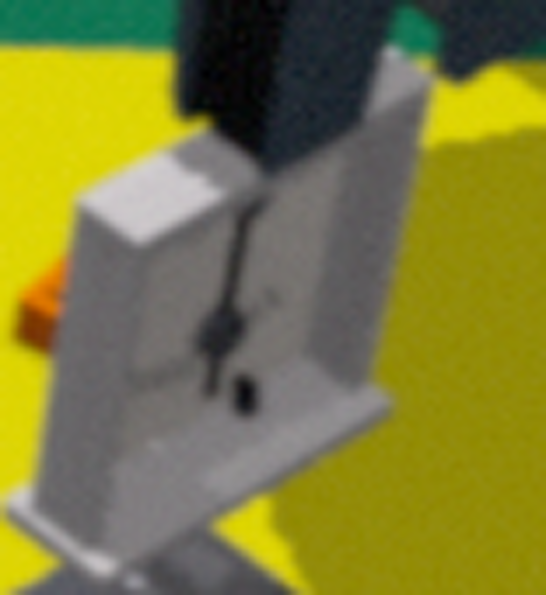

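View pics/s7c.png

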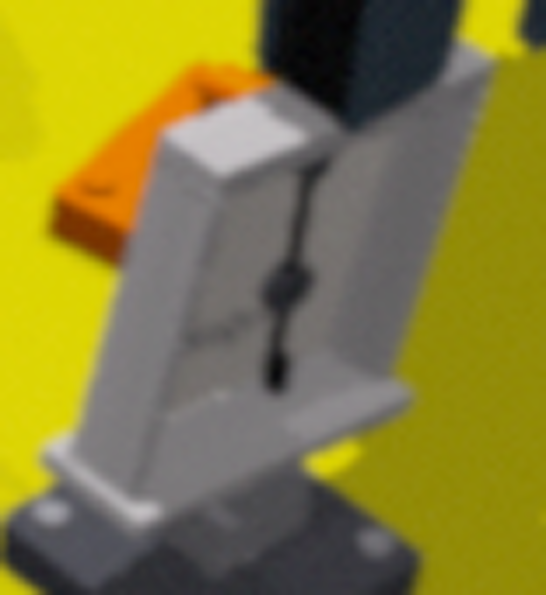

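```bash
python3 - <<'E'
from ov import *
from scipy.optimize import least_squares
s=cal('scene')
M=np.array([[11,-58,122],[-11,-58,122],[11,58,122],[-11,58,122],[20,60,4],[20,-60,4],[-20,-60,5]],float)
D={'ref':((180,185),[(103,272),(65,228),(445,108),(405,70),(490,412),(163,572),(92,505)],(473.6,-216.6,144),40.66),
's4':((405,170),[(140,245),(80,203),(430,85),(388,48),(391,405),(107,575),(8,505)],(503.6,221.4,234),40.2),
's7':((400,185),[(220,183),(165,135),(495,62),(465,45),(410,400),(148,522),(45,452)],(489.2,240.8,202),40.2)}
for n,(o0,px,g,y) in D.items():
    uv=np.array(px)/7+o0-.43
    for fy in(0,1):
        def f(p,r=0):
            R,o=gpose(p[0],np.radians(y)+(p[4] if fy else 0),np.array(g)+p[1:4]);return (proj(s,o+M@R.T)-uv).ravel()
        r=least_squares(f,np.zeros(5));J=r.jac[:,:4+fy];sd=np.sqrt(np.diag(np.linalg.inv(J.T@J))*.16)
        print(n,fy,r.x.round(3),'sd th',sd[0].round(3),'rms',np.sqrt(np.mean(r.fun**2)).round(2))
E
```

```text
ref 0 [ 1.0000e-03 -1.9003e+01 -6.0510e+00 -1.6544e+01  0.0000e+00] sd th 0.005 rms 0.35
ref 1 [ 1.0000e-03 -1.9039e+01 -6.0730e+00 -1.6590e+01 -1.0000e-03] sd th 0.006 rms 0.35
s4 0 [ 1.0000e-03 -2.5005e+01  3.9280e+00 -2.1934e+01  0.0000e+00] sd th 0.005 rms 0.68
s4 1 [-6.0000e-03 -2.8088e+01  4.5060e+00 -2.4885e+01 -2.1000e-02] sd th 0.005 rms 0.59
s7 0 [  0.159 -20.157   3.678 -18.823   0.   ] sd th 0.005 rms 1.33
s7 1 [  0.145 -25.751   5.131 -24.49   -0.038] sd th 0.005 rms 1.16
```

Request:
arm_command(
  moves=[
    {"grip":0,"travel":[0,0,0.0004],"yaw":0},
    {"grip":0,"travel":[0.0025,0,0.0004],"yaw":0},
    {"grip":0,"travel":[0.002,0,0.0004],"yaw":0},
    {"grip":0,"travel":[0,0,0],"yaw":0},
    {"grip":0,"travel":[0,0,0],"yaw":0},
  ],
)

```text
t: 15.85
tcp_pos: [486.4, 244.4, 190.6]
tcp_rot: [[-0.647, 0.763, 0.0], [0.763, 0.647, 0.0], [-0.0, 0.0, -1.0]]
contact_force: [-1.6, 0.4, 5.3]
finger_gap: 22.1
```

Request:
arm_command(
  moves=[
    {"grip":0,"travel":[0,0,0],"yaw":0},
    {"grip":0,"travel":[0,0,0],"yaw":0},
    {"grip":0,"travel":[0,0,0],"yaw":0},
    {"grip":0,"travel":[0,0,0],"yaw":0},
    {"grip":0,"travel":[0,0,0],"yaw":0},
  ],
)

```text
t: 16.48
tcp_pos: [486.4, 244.5, 190.6]
tcp_rot: [[-0.647, 0.763, 0.0], [0.763, 0.647, 0.0], [-0.0, 0.0, -1.0]]
contact_force: [-1.8, 0.0, 5.2]
finger_gap: 22.1
```

```bash
python3 snap.py s8 12; python3 - <<'E'
from ov2 import *
for t in("mark_tip","pointer_tip"): print(t,[(round(d['conf'],2),np.round(d['point'],1)) for d in ctrl.landmark_of("scene",t)])
n,(x,y)="s8",(425,190)
a=cv2.imread(f"pics/{n}.png")[y:y+60,x:x+50];a=cv2.convertScaleAbs(a,alpha=1.5)
cv2.imwrite(f"pics/{n}c.png",cv2.resize(a,None,fx=10,fy=10,interpolation=cv2.INTER_CUBIC))
E
```

```text
16.475 [486.35033556 244.46684787 190.61642199] [-1.81039084  0.0370049   5.23067498] [-0.15625002  0.25677354 -0.02163766] 22.070973941535488
mark_tip [(0.72, array([ 7.036e+02, -2.948e+02,  4.000e-01])), (0.38, array([490.1, 238.4,  81.7]))]
pointer_tip [(0.64, array([494. , 237.5,  80.1])), (0.44, array([ 328. , -309.5,   29.6])), (0.44, array([511.2, 407.7,  -1.8]))]
```

View pics/s8c.png

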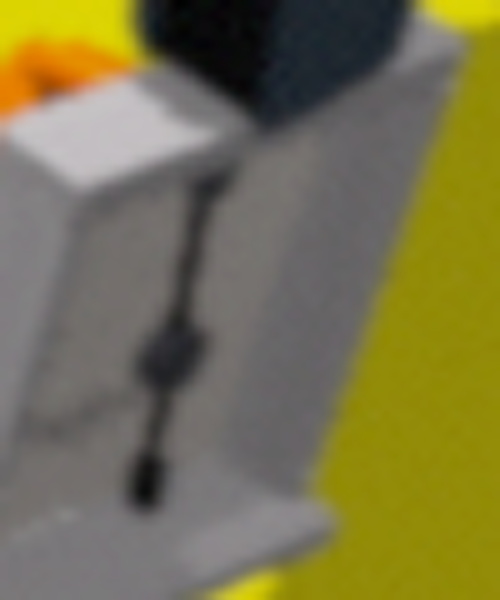

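```bash
python3 - <<'E'
from ov2 import *
s=cal('scene')
# predicted gauge frame image position, then sample along rays: for each image, rectify dial plane (x=xd) to (y,z) metric
for xd in(-2.,):
  outs=[]
  for n,th,g,yaw in (("sc_avg",0,(473.6,-216.6,144),40.66),("s4",0,(503.6,221.1,234),40.2),("s6",.0985,(495.1,233.9,203),40.2),("s7",.160,(489.2,240.7,201.8),40.2),("s8",.1926,(486.35,244.3,200.9),40.2)):
    R,o=gpose(th,np.radians(yaw),g)
    ys=np.linspace(-30,50,321);zs=np.linspace(115,0,461)
    Y,Z=np.meshgrid(ys,zs);P=np.stack([np.full(Y.size,xd),Y.ravel(),Z.ravel()],1)
    uv=proj(s,o+P@R.T).reshape(Y.shape+(2,)).astype(np.float32)
    im=cv2.imread(f"pics/{n}.png");r=cv2.remap(im,uv[...,0],uv[...,1],cv2.INTER_CUBIC)
    r=cv2.convertScaleAbs(r,alpha=1.5);outs.append(cv2.resize(r,(160,460)))
    cv2.imwrite(f"pics/rect_{n}.png",r)
  cv2.imwrite("pics/rect.png",np.hstack(outs))
E
```

```text
(no output)
```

View pics/rect.png

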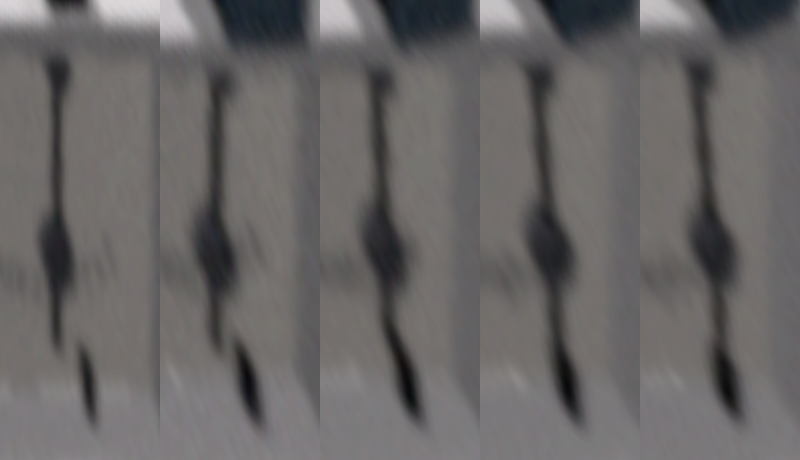

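```bash
python3 - <<'E'
import cv2,numpy as np
for n,th in (("sc_avg",0),("s4",0),("s6",.0985),("s7",.16),("s8",.1926)):
    r=cv2.imread(f"pics/rect_{n}.png",0).astype(float) # .25mm/px both, y0=-30, z0=115
    yy=-30+np.arange(321)*.25
    def cen(row,c,h=4.5):
        v=r[max(row-2,0):row+3].mean(0);m=np.abs(yy-c)<h;vv=v[m];b=np.percentile(vv,75);w=np.clip(b-8-vv,0,None);return (w*yy[m]).sum()/max(w.sum(),1e-9)
    zz=[];cc=[]
    for z in list(range(88,68,-2)):
        row=int((115-z)*4);c=-2+np.tan(th*.85)*(100-z);zz.append(z);cc.append(cen(row,c))
    p=np.polyfit(zz,cc,1);print(n,'rod slope',-p[0].round(3),'resid',np.std(np.polyval(p,zz)-cc).round(2),'y at z=100',np.polyval(p,100).round(2),'at 33',np.polyval(p,33).round(2))
    for z in(36,34,32,30,28,26,24,22,20,18,14):
        row=int((115-z)*4);v=r[row-1:row+2].mean(0);m=(yy>-8)&(yy<22);i=np.where(m)[0];
        d=i[v[i]<60 if n!='x' else 0];print('   z',z,'min',v[m].min().round(),'at',yy[i[v[i].argmin()]],'dark',(yy[d].min(),yy[d].max()) if len(d) else None)
E
```

```text
sc_avg rod slope -0.001 resid 0.09 y at z=100 -1.61 at 33 -1.67
   z 36 min 44.0 at -2.25 dark (np.float64(-3.5), np.float64(-0.5))
   z 34 min 45.0 at -1.75 dark (np.float64(-3.25), np.float64(-0.5))
   z 32 min 48.0 at -1.75 dark (np.float64(-3.0), np.float64(-0.5))
   z 30 min 59.0 at -1.75 dark (np.float64(-2.0), np.float64(-1.25))
   z 28 min 76.0 at -1.25 dark None
   z 26 min 55.0 at 12.0 dark (np.float64(11.0), np.float64(12.75))
   z 24 min 41.0 at 12.75 dark (np.float64(10.75), np.float64(14.75))
   z 22 min 33.0 at 13.25 dark (np.float64(11.0), np.float64(15.75))
   z 20 min 30.0 at 13.5 dark (np.float64(11.75), np.float64(16.25))
   z 18 min 30.0 at 14.0 dark (np.float64(12.25), np.float64(16.25))
   z 14 min 43.0 at 15.25 dark (np.float64(13.5), np.float64(16.75))
s4 rod slope -0.018 resid 0.15 y at z=100 -1.43 at 33 -2.65
   z 36 min 52.0 at -2.5 dark (np.float64(-3.75), np.float64(-1.0))
   z 34 min 53.0 at -2.25 dark (np.float64(-3.75), np.float64(-1.0))
   z 32 min 52.0 at -2.25 dark (np.float64(-3.5), np.float64(-0.75))
   z 30 min 58.0 at -1.5 dark (np.float64(-2.0
[... 2146 characters left out ...]
 min 56.0 at 9.25 dark (np.float64(8.5), np.float64(10.5))
   z 34 min 56.0 at 9.5 dark (np.float64(8.75), np.float64(10.75))
   z 32 min 58.0 at 10.25 dark (np.float64(9.5), np.float64(11.25))
   z 30 min 60.0 at 10.25 dark None
   z 28 min 51.0 at 9.5 dark (np.float64(7.5), np.float64(12.0))
   z 26 min 33.0 at 10.5 dark (np.float64(7.25), np.float64(13.75))
   z 24 min 21.0 at 11.5 dark (np.float64(7.5), np.float64(15.75))
   z 22 min 20.0 at 12.25 dark (np.float64(7.5), np.float64(17.25))
   z 20 min 16.0 at 12.75 dark (np.float64(8.25), np.float64(18.0))
   z 18 min 13.0 at 13.25 dark (np.float64(9.0), np.float64(18.5))
   z 14 min 30.0 at 15.75 dark (np.float64(12.5), np.float64(19.0))
```

Request:
arm_command(
  moves=[
    {"grip":0,"travel":[0,0,0],"yaw":0},
    {"grip":0,"travel":[0,0,0],"yaw":0},
    {"grip":0,"travel":[0,0,0],"yaw":0},
    {"grip":0,"travel":[0,0,0],"yaw":0},
    {"grip":0,"travel":[0,0,0],"yaw":0},
  ],
  grip_force=12,
)

```text
t: 17.8
tcp_pos: [486.4, 244.4, 190.6]
tcp_rot: [[-0.647, 0.763, 0.0], [0.763, 0.647, 0.0], [-0.0, 0.0, -1.0]]
contact_force: [-1.6, 0.2, 5.2]
finger_gap: 22.1
```

```bash
python3 snap.py s9 12; python3 - <<'E'
import cv2,numpy as np
a=cv2.imread("pics/s8.png").astype(int);b=cv2.imread("pics/s9.png").astype(int)
print(np.abs(a-b)[190:260,420:490].max(),np.abs(a-b)[190:260,420:490].mean())
c=b[185:290,395:480].clip(0,255).astype(np.uint8);cv2.imwrite("pics/s9c.png",cv2.resize(cv2.convertScaleAbs(c,alpha=1.5),None,fx=5.5,fy=5.5,interpolation=cv2.INTER_CUBIC))
E
```

```text
17.8 [486.37150668 244.44562671 190.62852177] [-1.62860554  0.15951176  5.17243224] [-0.15184212  0.26537459 -0.02032813] 22.09513616529678
9 0.8359183673469388
```

View pics/s9c.png

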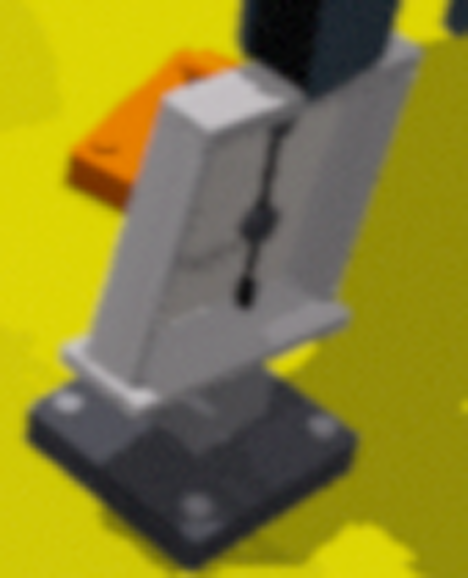

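The scene is still. The pointer (258,220 → 248,270 in the crop) runs straight into the mark tooth (244,292), and the sole sits on the stud.

```bash
python3 -c "
from rig import ctrl
print(ctrl.close_job(), ctrl.state()['t'])"
```

```text
the job is handed in; nothing more can be done
the job is handed in; nothing more can be done
```

I gripped the white gauge by its black grip, set the middle of its sole on the rounded crest and rocked it until the pointer came onto the set mark. I handed in at about 17.8 s, still holding it.

- **Tilt:** the arm's travel gives a tilt of about 0.193 rad, and the pointer rod in the scene images reads about 0.194.
- **Set mark:** the wrist view puts it at about 0.195–0.198 rad. A rougher estimate from the scene camera gave about 0.18, so the two views disagree by up to 0.015 rad. In the last scene pictures, taken about 1.3 s apart, the tooth lies on the pointer's line and nothing moves.
- **Hold:** press on the stud is about 8.5 N and the grip is 12 N. I set the sole's middle over the crest to within about 1–2 mm (camera accuracy); I couldn't see the contact itself.
- **Failed check:** the trained network could not confirm that the tips meet. Its best guess for the mark was on another object, and its weaker one put the two tips about 4 mm apart, which is within its own error.

I did not touch the other things on the bench.

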